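# Load the annealing deck in two tiers

## Task

Load the kiln slab in two tiers for the annealer: stand the two tall square posts upright on its two square end marks and the low round mould on the round mark between them, lay the long bat across both posts so that it lies centred over the slab and in line with it, and last stand the tall mould upright on the middle of the bat. Leave the two short round posts where they stand, and let go of everything.

Things in the scene. Friction and masses are not known exactly. Their poses are not given: they have to be found in the camera images.
- slab: The kiln slab, the target: a fixed grey-beige fireclay slab lying on the table, 90 mm (its x) by 250 mm (its y), 20 mm thick, lying left or right on the nearer part of the table. Origin at the centre of its underside, z up, so its top is at z = 20 mm. Three marks are drawn on the top (flat, no recess): a round one, 72 mm across, at its centre, and a 44 mm square one centred 90 mm to either side along its long (y) axis; either tall post may go on either square.
- post_a_center (a point): Tall post A: one of two alike, upright square fireclay post, 34 x 34 mm, 65 mm tall, 0.13 kg (roughly), standing loose on the table. Point at its centre, 32.5 mm above its foot; z up, x and y square to its side faces.
- post_b_center (a point): Tall post B: one of two alike, upright square fireclay post, 34 x 34 mm, 65 mm tall, 0.13 kg (roughly), standing loose on the table. Point at its centre, 32.5 mm above its foot; z up, x and y square to its side faces.
- low_mould_center (a point): Low mould: dark steel round mould with a dished top, 58 mm diameter, 38 mm tall, about 0.35 kg, standing loose. Goes on the slab's round mark. Point at its centre, 19 mm above its foot; z up.
- bat_center (a point): Bat: loose flat pale ceramic bar, 50 mm wide (its x), 220 mm long (its y), 14 mm thick, about 0.3 kg, lying flat on the table on the side where the slab is not. Point at its centre, 7 mm above its underside; z up. It can be taken across its 50 mm width at the middle.
- tall_mould_center (a point): Tall mould: dark steel round mould with a hollow top, 48 mm diameter, 70 mm tall, about 0.42 kg, standing loose. Goes on top of the bat. Point at its centre, 35 mm above its foot; z up.
- short_a_center (a point): Short round post A: fireclay, 36 mm diameter, 35 mm tall, standing loose among the other things. Not part of the job: leave it where it stands. Point at its centre, 17.5 mm above its foot.
- short_b_center (a point): Short round post B: fireclay, 36 mm diameter, 35 mm tall, standing loose among the other things. Not part of the job: leave it where it stands. Point at its centre, 17.5 mm above its foot.

How it is judged (in metres and radians):
At the end, for the whole second after the job is handed in: Upright tall posts on both square marks, low mould on the round mark, bat on both posts over the slab centre and in line within 8 degrees, tall mould on the bat's middle: each within 12 mm in x and in y (heights 4 mm, tilt under 0.08 rad), released and at rest ((((x of post_a_center in the frame of slab between -0.012 and 0.012 m and y of post_a_center in the frame of slab between 0.078 and 0.102 m and z of post_a_center in the frame of slab between 0.0485 and 0.0565 m) and (x of post_b_center in the frame of slab between -0.012 and 0.012 m and y of post_b_center in the frame of slab between -0.102 and -0.078 m and z of post_b_center in the frame of slab between 0.0485 and 0.0565 m)) or ((x of post_b_center in the frame of slab between -0.012 and 0.012 m and y of post_b_center in the frame of slab between 0.078 and 0.102 m and z of post_b_center in the frame of slab between 0.0485 and 0.0565 m) and (x of post_a_center in the frame of slab between -0.012 and 0.012 m and y of post_a_center in the frame of slab between -0.102 and -0.078 m and z of post_a_center in the frame of slab between 0.0485 and 0.0565 m))) and x of low_mould_center in the frame of slab between -0.012 and 0.012 m and y of low_mould_center in the frame of slab between -0.012 and 0.012 m and z of low_mould_center in the frame of slab between 0.035 and 0.043 m and x of bat_center in the frame of slab between -0.012 and 0.012 m and y of bat_center in the frame of slab between -0.012 and 0.012 m and z of bat_center in the frame of slab between 0.088 and 0.096 m and angle between the y axis of bat_center and the y axis of slab, either way round below 0.14 rad and x of tall_mould_center in the frame of bat_center between -0.012 and 0.012 m and y of tall_mould_center in the frame of bat_center between -0.012 and 0.012 m and z of tall_mould_center in the frame of bat_center between 0.038 and 0.046 m and angle between each of post_a_center, post_b_center, low_mould_center, bat_center, tall_mould_center's own z axis and vertical below 0.08 rad and linear speed of each of post_a, post_b, low_mould, bat, tall_mould below 0.01 m/s); the robot touches nothing.
It fails at once if the short round post A is moved more than 30 mm or knocked over (distance of short_a_center from where it was at the start of the episode above 0.03 m or angle between short_a_center's own z axis and vertical above 0.5 rad).
It fails at once if the short round post B is moved more than 30 mm or knocked over (distance of short_b_center from where it was at the start of the episode above 0.03 m or angle between short_b_center's own z axis and vertical above 0.5 rad).
It also fails if it takes over 128 s, if anything falls off the work surface, if the arm or the gripper's body presses on something with over 40 N, if the wrist force passes 120 N, or if a joint passes its speed limit or range.

## Robot

A 6-joint arm with a two-finger parallel gripper is mounted at the origin on the work surface. World frame = base frame: x ahead of the robot, y to its left, z up, the work surface at z = 0. Lengths are in mm, angles in degrees, forces in N, time in s.
With the tool pointing down it reaches from about 300 to 850 mm from the base axis. Payload 4.2 kg.
Tool frame: the origin (TCP) lies midway between the tips of the shut fingers; the grasp point (between the pads) lies 19 mm behind it (env.grasp_offset is the distance from the TCP to the grasp point, in mm); z points along the fingers, y is the line along which they close (so a half turn about z gives the same grasp; the last joint's range is limited). The gripper opens to 91 mm and grips with 3 to 60 N. Pads are 32 mm wide; open, the fingers measure 118 mm over their backs; the gripper's body (76 mm by 178 mm) begins 60 mm behind the grasp point.
Start: joints at [75.802, 18.312, 89.639, -0, 72.044, -1.146], TCP at [129.857, 560.163, 188.976] pointing down, gripper open.
Joint ranges: [-177.97, 177.97], [-48.28, 115.42], [12.27, 149.76], [-77.06, 257.06], [2.81, 150.46], [-146.56, 146.56]. Speed limits (degrees/s): [147.25, 147.25, 180, 180, 180, 180].

## Interface

Orientations are given as [roll, pitch, yaw] about the fixed x, y, z axes, in that order (R = Rz(yaw) Ry(pitch) Rx(roll)).
In Python, from workcell import env, optics gives the robot as it stands. The module is installed in compiled form; this text tells all that it offers.
- The arm moves only by the tool send_rows, never from a script. Its argument "targets" is a list that holds one entry, the list of rows, each a list of 7 numbers: the turn, a rotation vector about the world's x, y, z scaled (see below), then the shift along the world's x, y, z scaled (see below), then the closure, from -1 (fully open) to 1 (shut). In form: [[[rx, ry, rz, x, y, z, gripper], ...]]. A call has 1 to 12 rows; each row shifts and turns the commanded pose from where the row before left it; what a row does not reach is not made up. The controller multiplies each number of a shift by 0.2 m and each number of a turn by pi/2 rad. A row lasts 1/10 s, in which the tool goes at most 50 mm and 8.59 degrees, less where a joint would pass 70% of its speed; a pose out of reach is approached as far as the arm can. A call with a number of a shift or a turn outside -1 to 1 is refused whole. A call with a gripper value outside its range is refused whole. The fingers move at their own pace and stop on an object; "grip_force" is the grip in N (left out, the last holds). Time passes only in rows, so rows that do not move let the fingers close. It gives the time, the measured TCP pose, the force, the opening and the grip force at its end, in the units of the state.
- env.state(): the state, without advancing time (a new reading comes with each control period).
- optics.grab_frame(name): name is "scene" or "top" or "wrist"; returns (picture, depth): 480x640x3 uint8, red, green, blue; 480x640 float32, mm along the optical axis (not along the pixel's ray), 0 where there is no reading.
- optics.camera_info(name): a dict with "camera_matrix" (3x3 intrinsics, pixels), "k1" (the pictures are not rectified: a ray, as slopes to the right and down, at radius r is drawn at 1 + k1 r^2 times it, then the intrinsics apply), "R" (3x3) and "t" (3): a world point X has camera coordinates R X + t; the wrist camera has in their place "mount" (4x4, takes a point from camera to tool coordinates, whose origin is the TCP and whose axes are the flange's). Camera axes: x right, y down, z forward; pixel columns grow to the right and rows downward; lengths in mm; the calibration is good to about 2 mm. A picture is of the moment at which its call begins: read the wrist's pose just before it. camera_info takes no time and is no camera call.
- env.job_done(): hands the job in; it is judged then, once.
Trained networks look in the newest picture that a camera, given by its name, has taken for a name from the list of things; names that differ only in an ending like _2 or _b are one class to them, and where a whole thing is asked for, a point or a joint stands for the part that bears it (a point fixed in the world has none). Each returns a list of dicts, best first, with "conf" (0 to 1); they miss things now and then, are a little off and sometimes report something else, mostly with a low value. They report only what shows in the picture. A call takes as long as a camera call.
- optics.silhouettes(camera, name): "mask" (480x640 bool, what is visible of it) and "at" ([column, row] in pixels, amid what is visible of it).
- optics.place_of(camera, name): "at" ([column, row] in pixels: a listed point, or the origin of a listed thing).
The state is a dict: "time_s": time; "qpos": joint angles; "qvel": joint speeds; "effort": joint torques, N m; "ee_pos": TCP position; "ee_rot": TCP orientation; "force": force on the tool from outside, world axes, zero at the start; "torque": the same for the moment, N m; "gripper_width": finger opening in mm; "gripper_force": force on a finger pad.
Only numpy, scipy, OpenCV 4.12 (cv2) and the standard library are available. Lean on these libraries where they do the work, as an engineer would, in place of code of your own. Each camera call takes 0.05 s, during which the arm holds its last target. There are 200 camera calls.

## Working session

There is one attempt and no reset: what is moved stays moved. The work goes in short steps, Python scripts to look and compute and a tool call to move; the robot and the scene stay as the last step left them, time stands still between calls to the robot, and variables do not carry over. Pictures are saved under pics/ and viewed, at most 14 in all, crops included, and the job is handed in when it is done.

Besides the shell and the picture viewer there is one more tool, called as a command line: name --argument value ..., lists and objects as JSON in quotes. send_rows: Moves the arm, as the interface text tells. Its arguments: {"type":"object","properties":{"targets":{"type":"array"},"grip_force":{"type":"number"}},"required":["targets"]}

```bash
mkdir -p pics; cat > h.py <<'E'
import numpy as np, cv2
from workcell import env, optics
from scipy.spatial.transform import Rotation as Ro
def pose(cam):
    i=optics.camera_info(cam)
    if cam!='wrist': return i,np.array(i['R']),np.array(i['t'])
    s=env.state(); T=np.eye(4); T[:3,:3]=Ro.from_euler('xyz',s['ee_rot'],degrees=True).as_matrix(); T[:3,3]=s['ee_pos']
    C=np.linalg.inv(T@np.array(i['mount'])); return i,C[:3,:3],C[:3,3]
def rays(i,px):
    K=np.array(i['camera_matrix'],float); px=np.atleast_2d(px).astype(float)
    return cv2.undistortPoints(px.reshape(-1,1,2),K,np.array([i['k1'],0,0,0,0.])).reshape(-1,2)
def toplane(P,px,z):
    i,R,t=P; r=rays(i,px); d=np.c_[r,np.ones(len(r))]@R; c=-R.T@t
    return c+d*((z-c[2])/d[:,2])[:,None]
def cloud(P,depth,mask):
    i,R,t=P; v,u=np.nonzero(mask&(depth>0)); r=rays(i,np.c_[u,v]); Z=depth[v,u]
    return (np.c_[r*Z[:,None],Z]-t)@R
def save(n,im): cv2.imwrite('pics/'+n+'.png',im[:,:,::-1])
NAMES=['slab','post_a_center','low_mould_center','bat_center','tall_mould_center','short_a_center']
H=dict(slab=20,post_a_center=65,low_mould_center=38,bat_center=14,tall_mould_center=70,short_a_center=35)
def find(cam,names=NAMES,tag=None,cmin=.3):
    P=pose(cam); im,d=optics.grab_frame(cam)
    if tag: save(tag,im)
    for n in names:
        for o in optics.silhouettes(cam,n):
            if o['conf']<cmin: continue
            p=cloud(P,d,o['mask']); h=H[n]; q=p[abs(p[:,2]-h)<5]
            if len(q)<20: print(n,round(o['conf'],2),o['at'],'few',len(q),len(p), p[:,2].max() if len(p) else 0); continue
            q=q.astype(np.float32)[:,:2]
            (c,w,a)=cv2.minAreaRect(q); cc,r=cv2.minEnclosingCircle(q)
            print(n,round(o['conf'],2),np.round(o['at']),len(q),'rect',np.round(c,1),np.round(w,1),round(a,1),'circ',np.round(cc,1),round(r,1))
    return P,im,d
E
python3 - <<'E'
from h import *
print(env.state())
for c in ('top','scene'): print(c); find(c,tag=c+'0')
E
```

```text
{'time_s': 0.0, 'qpos': array([ 7.58029073e+01,  1.83521665e+01,  8.97060496e+01, -1.81537716e-03,
        7.20444277e+01, -1.14508491e+00]), 'qvel': array([-0.007814  ,  0.00489859, -0.03265137, -0.00534735, -0.0194011 ,
       -0.03504316]), 'effort': array([ 3.16038087e-03, -4.12468064e+01, -2.31972510e+01,  7.31675536e-02,
        4.57328826e-02, -1.60888094e-04]), 'ee_pos': array([129.72188624, 559.6103476 , 188.11747736]), 'ee_rot': array([-1.79897342e+02, -3.25639662e-04,  1.66948553e+02]), 'force': array([ 0.2139464 ,  0.45811492, -1.45330918]), 'torque': array([ 0.00642785,  0.00318155, -0.02242561]), 'gripper_force': 0.0, 'gripper_width': 91.10193363933993}
topTraceback (most recent call last):
  File "<stdin>", line 3, in <module>
  File "h.py", line 30, in find
    (c,w,a)=cv2.minAreaRect(q); cc,r=cv2.minEnclosingCircle(q)
            ~~~~~~~~~~~~~~~^^^
cv2.error: OpenCV(4.12.0) /io/opencv/modules/imgproc/src/convhull.cpp:143: error: (-215:Assertion failed) total >= 0 && (depth == CV_32F || depth == CV_32S) in function 'convexHull'
```

```bash
sed -i 's/q=q.astype(np.float32)\[:,:2\]/q=np.ascontiguousarray(q[:,:2],dtype=np.float32)/' h.py
python3 - <<'E'
from h import *
for c in ('top','scene'): print(c); find(c,tag=c+'0')
E
```

```text
top
slab 0.97 [246. 275.] 5386 rect [488.3 161.8] [249.9  90.7] 85.2 circ [488.6 161.3] 131.3
post_a_center 0.93 [298. 189.] 281 rect [653.4  53.7] [33.5 32.2] 18.7 circ [652.3  54. ] 21.2
low_mould_center 0.62 [450. 189.] 284 rect [ 657.3 -255.7] [54.9 55.9] 38.8 circ [ 657.6 -255.9] 28.7
bat_center 0.76 [404. 280.] 2603 rect [ 475.2 -165.6] [ 50.3 221.2] 7.8 circ [ 475.2 -165.6] 112.3
tall_mould_center 0.61 [244. 201.] 222 rect [632.4 159.9] [45.  45.3] 88.9 circ [632.5 160.2] 23.7
short_a_center 0.85 [401. 204.] 227 rect [ 628.2 -153.5] [31.6 34.1] 44.4 circ [ 628.9 -153.4] 17.6
short_a_center 0.54 [449. 189.] 275 rect [ 657.2 -255.8] [54.6 55.8] 38.8 circ [ 657.6 -255.8] 28.8
scene
slab 0.83 [421. 230.] 6979 rect [488.4 161.8] [249.7  93.8] 85.4 circ [490.5 161.5] 130.6
slab 0.71 [496. 313.] 98 rect [659.  261.3] [45.9 22.5] 38.9 circ [652. 270.] 23.0
post_a_center 0.75 [351. 308.] 515 rect [654.4  55. ] [34.6 33.6] 20.2 circ [653.7  54.1] 22.7
low_mould_center 0.62 [146. 292.] 519 rect [ 658.5 -254.5] [58.3 58.1] 40.2 circ [ 658.1 -255.3] 30.3
bat_center 0.7 [224. 205.] 3185 rect [ 475.9 -164.6] [ 53.2 219.6] 7.9 circ [ 478.4 -164.2] 111.8
bat_center 0.61 [500. 313.] 100 rect [658.9 261.2] [45.7 22.5] 38.6 circ [652.7 269. ] 22.9
tall_mould_center 0.71 [422. 294.] 423 rect [632.7 159.9] [46.4 46.8] 66.1 circ [632.6 160.2] 24.2
short_a_center 0.92 [212. 289.] 383 rect [ 629.3 -153.3] [34.4 33.9] 60.8 circ [ 629.3 -152.6] 18.1
```

View pics/top0.png

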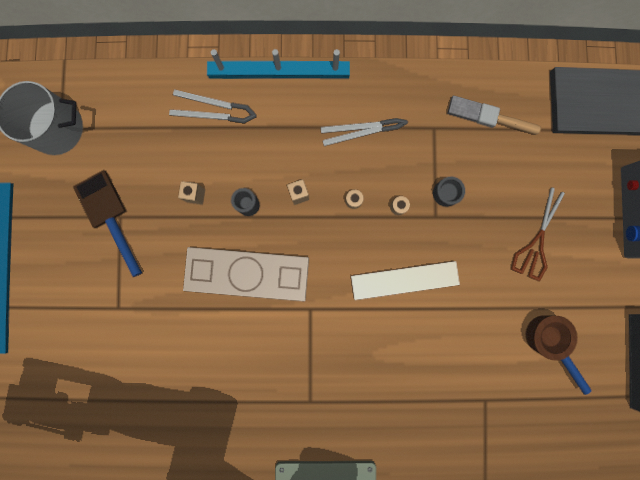

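The top view shows the slab at (246,274), the bat at (405,280), tall posts at (190,191) and (298,190), the tall mould at (244,201), short posts at (355,198) and (401,204), and the low mould at (449,191). The networks missed one tall post and one short post, so I'll get those from depth.

```bash
python3 - <<'E'
from h import *
for cam in('top','scene'):
    P=pose(cam); im,d=optics.grab_frame(cam); p=cloud(P,d,np.ones(d.shape,bool))
    for n,x,y,z in [('post1',655,271,65),('post2',653,54,65),('shortA',628,-153,35),('shortB',640,-60,35),('tall',632,160,70),('low',657,-256,38)]:
        q=p[(abs(p[:,2]-z)<4)&(np.hypot(p[:,0]-x,p[:,1]-y)<45)][:,:2]
        q=np.ascontiguousarray(q,dtype=np.float32); c,w,a=cv2.minAreaRect(q); cc,r=cv2.minEnclosingCircle(q)
        print(cam,n,len(q),np.round(c,1),np.round(w,1),round(a,1),np.round(cc,1),round(r,1))
print(optics.camera_info('wrist'))
E
```

```text
top post1 302 [650.7 269.7] [35.4 34.1] 83.2 [650.4 269.5] 23.1
top post2 300 [653.5  54.4] [34.9 33.5] 18.6 [653.2  54.7] 22.7
top shortA 233 [ 629.1 -153.6] [33.  34.7] 2.5 [ 628.6 -153.8] 17.7
top shortB 236 [642.1 -59.1] [32.6 35.4] 89.7 [642.1 -59.3] 17.8
top tall 223 [632.7 160. ] [45.4 45.2] 0.3 [632.4 160.1] 23.6
top low 273 [ 657.2 -255.9] [54.8 55. ] 44.5 [ 656.8 -255.7] 28.8
scene post1 512 [652.6 270.3] [34.5 35. ] 82.5 [651.8 269.7] 22.8
scene post2 527 [653.5  55.2] [34.9 34.4] 18.9 [653.3  54.7] 23.0
scene shortA 376 [ 629.3 -153. ] [33.5 34. ] 83.1 [ 629.5 -154.1] 19.0
scene shortB 415 [642.8 -59.1] [35.9 34.1] 8.8 [642.5 -58.9] 18.5
scene tall 422 [632.6 160.1] [47.4 46.6] 83.5 [632.1 160. ] 24.7
scene low 497 [ 658.2 -254.9] [59.  57.4] 28.6 [ 658.  -255.5] 30.0
{'camera_matrix': array([[379.20185288,   0.        , 312.64367695],
       [  0.        , 379.20185288, 242.84010097],
       [  0.        ,   0.        ,   1.        ]]), 'k1': -0.014800225411838243, 'mount': array([[-1.09236187e-03, -9.64992796e-01, -2.62274112e-01,
         7.28015520e+01],
       [ 9.99999173e-01, -8.75997986e-04, -9.41874203e-04,
         3.46658108e-01],
       [ 6.79150227e-04, -2.62274923e-01,  9.64992955e-01,
        -1.96998221e+02],
       [ 0.00000000e+00,  0.00000000e+00,  0.00000000e+00,
         1.00000000e+00]])}
```

View pics/scene0.png

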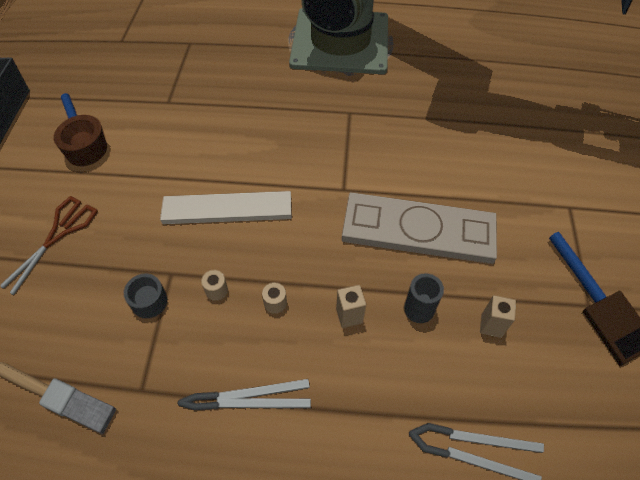

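send_rows --targets '[[[0,0,-0.0778,0.217,-0.121,0,-1],[0,0,-0.0778,0.217,-0.121,0,-1],[0,0,-0.0778,0.217,-0.121,0,-1],[0,0,-0.0778,0.217,-0.121,0,-1],[0,0,-0.0778,0.217,-0.121,0,-1],[0,0,-0.0778,0.217,-0.121,0,-1],[0,0,-0.0778,0.217,-0.121,0,-1],[0,0,-0.0778,0.217,-0.121,0,-1],[0,0,-0.0778,0.217,-0.121,0,-1],[0,0,-0.0778,0.217,-0.121,0,-1],[0,0,-0.0778,0.217,-0.121,0,-1],[0,0,-0.0778,0.217,-0.121,0,-1]]]' --grip_force 25

```text
time_s: 2.1
ee_pos: [652.3, 268.5, 189.0]
ee_rot: [180.0, -0.0, 82.6]
force: [0.3, 1.4, 0.1]
gripper_width: 91.2
gripper_force: 0.0
```

send_rows --targets '[[[0,0,0,0,0,0,-1],[0,0,0,0,0,0,-1],[0,0,0,0,0,0,-1]]]'

```text
time_s: 2.4
ee_pos: [649.7, 270.3, 188.9]
ee_rot: [-179.9, -0.0, 83.0]
force: [-0.4, -0.3, 0.4]
gripper_width: 90.9
gripper_force: 0.0
```

```bash
python3 - <<'E'
from h import *
s=env.state(); print(s['time_s'],s['ee_pos'],s['ee_rot'])
P,im,d=find('wrist',['post_a_center'],'w1')
p=cloud(P,d,np.ones(d.shape,bool)); q=p[abs(p[:,2]-65)<5]; q=np.ascontiguousarray(q[(np.hypot(q[:,0]-651,q[:,1]-270)<45)][:,:2],dtype=np.float32)
print(len(q), cv2.minAreaRect(q))
E
```

```text
2.4 [649.74709817 270.30312907 188.8711221 ] [-1.79949677e+02 -1.65878942e-03  8.29899409e+01]
post_a_center 0.85 [334.6, 385.0] few 0 336 29.133933675365604
1525 ((652.3399047851562, 271.4138488769531), (34.4334716796875, 33.96868133544922), 81.53727722167969)
```

View pics/w1.png

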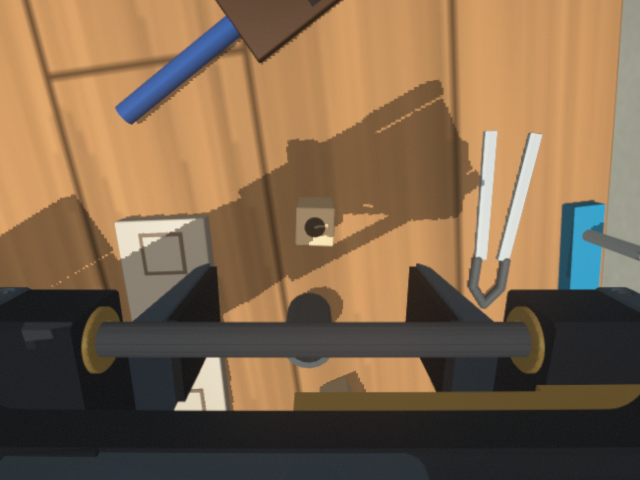

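The wrist view shows the post at (315,222), midway between the fingers, and it matches the estimate to about 1 mm. Next I'll go down and grip it.

send_rows --targets '[[[0,0,0,0.006,0.004,-0.2,-1],[0,0,0,0,0,-0.2,-1],[0,0,0,0,0,-0.2,-1],[0,0,0,0,0,-0.2,-1],[0,0,0,0,0,-0.045,-1],[0,0,0,0,0,0,-1],[0,0,0,0,0,0,1],[0,0,0,0,0,0,1],[0,0,0,0,0,0,1],[0,0,0,0,0,0,1],[0,0,0,0,0,0,1],[0,0,0,0,0,0,1]]]'

```text
time_s: 3.7
ee_pos: [651.9, 270.5, 20.2]
ee_rot: [180.0, -0.0, 82.9]
force: [0.6, 0.2, 0.0]
gripper_width: 46.1
gripper_force: 0.0
```

send_rows --targets '[[[0,0,0,0,0,0,1],[0,0,0,0,0,0,1],[0,0,0,0,0,0,1],[0,0,0,0,0,0,1]]]'

```text
time_s: 4.1
ee_pos: [651.8, 270.5, 19.9]
ee_rot: [-180.0, 0.0, 82.9]
force: [-0.3, -0.3, 0.3]
gripper_width: 34.1
gripper_force: 25.0
```

send_rows --targets '[[[0,0,0,0,0,0.2,1],[0,0,0,0,0,0.2,1],[0,0,0.006,-0.195,-0.0245,0,1],[0,0,0.006,-0.195,-0.0245,0,1],[0,0,0.006,-0.195,-0.0245,0,1],[0,0,0.006,-0.195,-0.0245,0,1],[0,0,0,0,0,0,1],[0,0,0,0,0,-0.15,1],[0,0,0,0,0,-0.1,1],[0,0,0,0,0,-0.03,1],[0,0,0,0,0,-0.015,1],[0,0,0,0,0,0,1]]]'

```text
time_s: 5.3
ee_pos: [496.6, 251.2, 41.2]
ee_rot: [180.0, -0.0, 85.1]
force: [0.5, -0.4, -0.9]
gripper_width: 34.0
gripper_force: 25.0
```

send_rows --targets '[[[0,0,0,0,0,-0.003,1],[0,0,0,0,0,0,1],[0,0,0,0,0,0,-1],[0,0,0,0,0,0,-1],[0,0,0,0,0,0,-1],[0,0,0,0,0,0,-1],[0,0,0,0,0,0,-1],[0,0,0,0,0,0.05,-1],[0,0,0,0,0,0.2,-1],[0,0,0,0,0,0.2,-1],[0,0,0,0,0,0.2,-1]]]'

```text
time_s: 6.4
ee_pos: [495.7, 250.9, 172.5]
ee_rot: [180.0, -0.0, 85.1]
force: [-0.1, 0.5, -0.2]
gripper_width: 90.9
gripper_force: 0.0
```

send_rows --targets '[[[0,0,0.0435,0.1313,-0.1635,0,-1],[0,0,0.0435,0.1313,-0.1635,0,-1],[0,0,0.0435,0.1313,-0.1635,0,-1],[0,0,0.0435,0.1313,-0.1635,0,-1],[0,0,0.0435,0.1313,-0.1635,0,-1],[0,0,0.0435,0.1313,-0.1635,0,-1],[0,0,0,0,0,0,-1],[0,0,0,0,0,-0.2,-1],[0,0,0,0,0,-0.2,-1],[0,0,0,0,0,-0.2,-1],[0,0,0,0,0,-0.15,-1],[0,0,0,0,0,0,-1]]]'

```text
time_s: 7.6
ee_pos: [649.4, 55.1, 16.3]
ee_rot: [-179.5, -0.2, 108.6]
force: [-1.0, -0.9, -1.2]
gripper_width: 91.2
gripper_force: 0.0
```

send_rows --targets '[[[0,0,0,0,0,0,1],[0,0,0,0,0,0,1],[0,0,0,0,0,0,1],[0,0,0,0,0,0,1],[0,0,0,0,0,0,1],[0,0,0,0,0,0,1],[0,0,0,0,0,0,1],[0,0,0,0,0,0,1],[0,0,0,0,0,0,1],[0,0,0,0,0,0,1]]]'

```text
time_s: 8.6
ee_pos: [653.4, 54.8, 20.4]
ee_rot: [180.0, -0.0, 108.6]
force: [-0.9, -0.2, 0.4]
gripper_width: 34.1
gripper_force: 25.0
```

send_rows --targets '[[[0,0,0,0,0,0.2,1],[0,0,0,0,0,0.2,1],[0,0,-0.0522,-0.1726,0.0173,0,1],[0,0,-0.0522,-0.1726,0.0173,0,1],[0,0,-0.0522,-0.1726,0.0173,0,1],[0,0,-0.0522,-0.1726,0.0173,0,1],[0,0,-0.0522,-0.1726,0.0173,0,1],[0,0,0,0,0,0,1],[0,0,0,0,0,-0.15,1],[0,0,0,0,0,-0.1,1],[0,0,0,0,0,-0.035,1],[0,0,0,0,0,-0.012,1]]]'

```text
time_s: 9.8
ee_pos: [480.8, 72.0, 40.4]
ee_rot: [-179.9, 0.0, 85.1]
force: [-4.8, -1.4, 10.8]
gripper_width: 33.5
gripper_force: 25.0
```

send_rows --targets '[[[0,0,0,0,0,-0.003,1],[0,0,0,0,0,0,1],[0,0,0,0,0,0,1],[0,0,0,0,0,0,-1],[0,0,0,0,0,0,-1],[0,0,0,0,0,0,-1],[0,0,0,0,0,0,-1],[0,0,0,0,0,0,-1],[0,0,0,0,0,0.05,-1],[0,0,0,0,0,0.2,-1],[0,0,0,0,0,0.2,-1],[0,0,0,0,0,0.2,-1]]]'

```text
time_s: 11.0
ee_pos: [480.6, 72.0, 172.5]
ee_rot: [180.0, -0.0, 85.1]
force: [0.7, -0.2, -0.2]
gripper_width: 91.2
gripper_force: 0.0
```

send_rows --targets '[[[0,0,0,0.0982,-0.182,0,-1],[0,0,0,0.0982,-0.182,0,-1],[0,0,0,0.0982,-0.182,0,-1],[0,0,0,0.0982,-0.182,0,-1],[0,0,0,0.0982,-0.182,0,-1],[0,0,0,0.0982,-0.182,0,-1],[0,0,0,0.0982,-0.182,0,-1],[0,0,0,0.0982,-0.182,0,-1],[0,0,0,0.0982,-0.182,0,-1],[0,0,0,0,0,0,-1],[0,0,0,0,0,0,-1]]]'

```text
time_s: 12.1
ee_pos: [657.3, -256.1, 170.1]
ee_rot: [-180.0, -0.0, 85.0]
force: [-0.5, 0.0, -0.4]
gripper_width: 91.0
gripper_force: 0.0
```

```bash
python3 - <<'E'
from h import *
s=env.state(); print(s['time_s'],s['ee_pos'],s['ee_rot'])
P=pose('wrist'); im,d=optics.grab_frame('wrist'); save('w2',im)
p=cloud(P,d,np.ones(d.shape,bool)); q=p[abs(p[:,2]-38)<4]; q=np.ascontiguousarray(q[(np.hypot(q[:,0]-657,q[:,1]+255)<50)][:,:2],dtype=np.float32)
print(len(q), cv2.minAreaRect(q), cv2.minEnclosingCircle(q))
P=pose('top'); im,d=optics.grab_frame('top'); p=cloud(P,d,np.ones(d.shape,bool))
for x,y in((496,251),(481,72)):
    q=p[(abs(p[:,2]-85)<5)&(np.hypot(p[:,0]-x,p[:,1]-y)<45)]; print(len(q),q[:,2].mean(), cv2.minAreaRect(np.ascontiguousarray(q[:,:2],dtype=np.float32)))
E
```

```text
12.1 [ 657.34927948 -256.0802178   170.13018396] [-1.79956766e+02 -4.16898508e-02  8.50017988e+01]
1516 ((658.8135375976562, -254.24139404296875), (57.136409759521484, 57.016719818115234), 80.54329681396484) ((658.6685791015625, -254.2740936279297), 29.01785659790039)
331 85.10937314335784 ((496.9605712890625, 249.83486938476562), (34.774600982666016, 34.094303131103516), 85.2913589477539)
321 85.34172770847391 ((482.3179016113281, 72.12065124511719), (33.89082717895508, 33.81829833984375), 85.22850799560547)
```

Both posts stand within 2 mm of their marks. The low mould is next.

send_rows --targets '[[[0,0,0,0.003,0.004,-0.2,-1],[0,0,0,0,0,-0.2,-1],[0,0,0,0,0,-0.2,-1],[0,0,0,0,0,-0.15,-1],[0,0,0,0,0,-0.07,-1],[0,0,0,0,0,0,-1],[0,0,0,0,0,0,1],[0,0,0,0,0,0,1],[0,0,0,0,0,0,1],[0,0,0,0,0,0,1],[0,0,0,0,0,0,1],[0,0,0,0,0,0,1]]]' --grip_force 35

```text
time_s: 13.4
ee_pos: [658.2, -254.9, 7.3]
ee_rot: [180.0, 0.0, 85.1]
force: [-1.5, 0.3, 4.8]
gripper_width: 56.5
gripper_force: 35.0
```

send_rows --targets '[[[0,0,0,0,0,0,1],[0,0,0,0,0,0.1,1],[0,0,0,0,0,0.2,1],[0,0,0,0,0,0.2,1],[0,0,0,0,0,0.2,1],[0,0,0,0,0,0,1]]]'

```text
time_s: 14.0
ee_pos: [661.6, -256.1, 152.7]
ee_rot: [179.3, 0.2, 85.1]
force: [1.2, 0.2, -2.1]
gripper_width: 56.4
gripper_force: 35.0
```

send_rows --targets '[[[0,0,0,-0.0771,0.1892,0,1],[0,0,0,-0.0771,0.1892,0,1],[0,0,0,-0.0771,0.1892,0,1],[0,0,0,-0.0771,0.1892,0,1],[0,0,0,-0.0771,0.1892,0,1],[0,0,0,-0.0771,0.1892,0,1],[0,0,0,-0.0771,0.1892,0,1],[0,0,0,-0.0771,0.1892,0,1],[0,0,0,-0.0771,0.1892,0,1],[0,0,0,-0.0771,0.1892,0,1],[0,0,0,-0.0771,0.1892,0,1],[0,0,0,0,0,0,1]]]'

```text
time_s: 15.2
ee_pos: [485.5, 165.0, 144.6]
ee_rot: [-179.8, -0.0, 85.4]
force: [0.9, -0.2, -3.0]
gripper_width: 56.6
gripper_force: 35.0
```

send_rows --targets '[[[0,0,0,0,0,0,1],[0,0,0,0,0,-0.2,1],[0,0,0,0,0,-0.2,1],[0,0,0,0,0,-0.14,1],[0,0,0,0,0,-0.035,1],[0,0,0,0,0,-0.015,1],[0,0,0,0,0,-0.005,1],[0,0,0,0,0,-0.003,1],[0,0,0,0,0,0,1],[0,0,0,0,0,0,1]]]'

```text
time_s: 16.2
ee_pos: [489.2, 161.7, 27.6]
ee_rot: [179.9, -0.0, 85.1]
force: [-0.5, -0.4, -2.2]
gripper_width: 57.0
gripper_force: 35.0
```

send_rows --targets '[[[0,0,0,0,0,-0.005,1],[0,0,0,0,0,-0.003,1],[0,0,0,0,0,0,1]]]'

```text
time_s: 16.5
ee_pos: [489.2, 161.7, 27.2]
ee_rot: [179.9, -0.0, 85.1]
force: [-1.6, -0.9, 10.3]
gripper_width: 56.9
gripper_force: 35.0
```

send_rows --targets '[[[0,0,0,0,0,0,-1],[0,0,0,0,0,0,-1],[0,0,0,0,0,0,-1],[0,0,0,0,0,0,-1],[0,0,0,0,0,0,-1],[0,0,0,0,0,0.05,-1],[0,0,0,0,0,0.2,-1],[0,0,0,0,0,0.2,-1],[0,0,0,0,0,0.2,-1],[0,0,0,0,0,0.05,-1]]]'

```text
time_s: 17.5
ee_pos: [491.3, 162.4, 170.5]
ee_rot: [179.5, -0.2, 85.1]
force: [0.3, 0.7, 0.1]
gripper_width: 91.4
gripper_force: 0.0
```

send_rows --targets '[[[0,0,0.0157,-0.0072,-0.1814,0,-1],[0,0,0.0157,-0.0072,-0.1814,0,-1],[0,0,0.0157,-0.0072,-0.1814,0,-1],[0,0,0.0157,-0.0072,-0.1814,0,-1],[0,0,0.0157,-0.0072,-0.1814,0,-1],[0,0,0.0157,-0.0072,-0.1814,0,-1],[0,0,0.0157,-0.0072,-0.1814,0,-1],[0,0,0.0157,-0.0072,-0.1814,0,-1],[0,0,0.0157,-0.0072,-0.1814,0,-1],[0,0,0,0,0,0,-1],[0,0,0,0,0,0,-1],[0,0,0,0,0,0,-1]]]'

```text
time_s: 18.7
ee_pos: [475.3, -164.1, 164.9]
ee_rot: [-180.0, -0.1, 97.8]
force: [-0.8, 0.2, 0.4]
gripper_width: 91.0
gripper_force: 0.0
```

```bash
python3 - <<'E'
from h import *
s=env.state(); print(s['time_s'],s['ee_pos'],s['ee_rot'])
P=pose('top'); im,d=optics.grab_frame('top'); p=cloud(P,d,np.ones(d.shape,bool)); save('top1',im)
for x,y,h in((496,251,85),(481,72,85),(489,162,58)):
    q=p[(abs(p[:,2]-h)<4)&(np.hypot(p[:,0]-x,p[:,1]-y)<45)]; print(len(q),q[:,2].mean(), cv2.minAreaRect(np.ascontiguousarray(q[:,:2],dtype=np.float32)))
save('w3',optics.grab_frame('wrist')[0])
E
```

```text
18.7 [ 475.2877254  -164.1198491   164.89808236] [-1.79965752e+02 -5.21083849e-02  9.78228103e+01]
323 85.06985577885297 ((496.94842529296875, 249.8396453857422), (34.92750930786133, 34.05021286010742), 85.12632751464844)
320 85.42643463158647 ((482.35821533203125, 72.02372741699219), (33.830726623535156, 33.74641418457031), 85.27896881103516)
289 57.97845062947178 ((489.249755859375, 160.0299072265625), (56.37879180908203, 55.59305953979492), 0.03889589384198189)
```

View pics/top1.png

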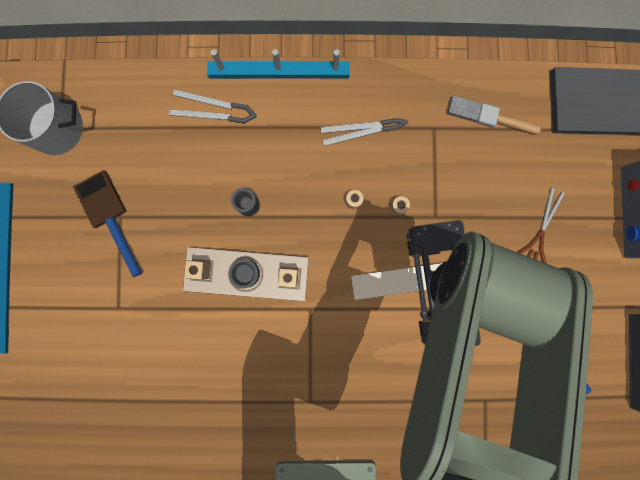

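The top view shows the posts at (195,270) and (288,276) and the low mould at (245,273), all on their marks, with the gripper above the bat. Next I'll grip the bat.

send_rows --targets '[[[0,0,0,0,0,-0.2,-1],[0,0,0,0,0,-0.2,-1],[0,0,0,0,0,-0.2,-1],[0,0,0,0,0,-0.15,-1],[0,0,0,0,0,-0.045,-1],[0,0,0,0,0,-0.012,-1],[0,0,0,0,0,0,-1],[0,0,0,0,0,0,1],[0,0,0,0,0,0,1],[0,0,0,0,0,0,1],[0,0,0,0,0,0,1],[0,0,0,0,0,0,1]]]'

```text
time_s: 20.0
ee_pos: [475.7, -165.1, 4.0]
ee_rot: [180.0, 0.0, 97.8]
force: [-0.1, -0.3, -0.3]
gripper_width: 54.1
gripper_force: 0.0
```

send_rows --targets '[[[0,0,0,0,0,0,1],[0,0,0,0,0,0,1],[0,0,0,0,0,0.05,1],[0,0,0,0,0,0.1,1],[0,0,0,0,0,0.2,1],[0,0,0,0,0,0.2,1],[0,0,0,0,0,0.15,1],[0,0,0,0,0,0,1],[0,0,0,0,0,0,1]]]'

```text
time_s: 20.9
ee_pos: [475.6, -165.0, 144.5]
ee_rot: [179.9, 0.0, 97.8]
force: [-0.1, -1.0, -0.3]
gripper_width: 0.2
gripper_force: 0.0
```

```bash
python3 - <<'E'
from h import *
s=env.state(); print(s['ee_pos'],s['ee_rot'])
for cam in('top','scene'):
    P=pose(cam); im,d=optics.grab_frame(cam); save('bat_'+cam,im)
    for o in optics.silhouettes(cam,'bat_center'):
        p=cloud(P,d,o['mask']); print(cam,o['conf'],o['at'],len(p),np.percentile(p[:,2],[5,50,95]),cv2.minAreaRect(np.ascontiguousarray(p[:,:2],dtype=np.float32)))
        A=np.c_[p[:,:2]-p[:,:2].mean(0),np.ones(len(p))]; print(np.linalg.lstsq(A,p[:,2],rcond=None)[0])
E
```

```text
[ 475.61760823 -165.04941621  144.53562439] [1.79921938e+02 4.07963364e-02 9.78016017e+01]
top 0.76 [380.8, 280.7] 1506 [10.81782693 14.23285756 17.10950202] ((471.0474548339844, -140.53494262695312), (54.600250244140625, 171.2972412109375), 5.519095420837402)
[ 5.13356736e-02 -2.32635593e-04  1.46126978e+01]
top 0.74 [259.3, 281.2] 3650 [17.63253204 20.28649573 22.96911142] ((488.59893798828125, 164.3470001220703), (254.62667846679688, 91.18096160888672), 84.83749389648438)
[-1.53538113e-03 -8.62921011e-04  2.03014383e+01]
top 0.28 [246.1, 270.5] 731 [35.71766233 46.14832566 59.88732974] ((490.3336486816406, 159.97142028808594), (55.24159622192383, 54.9574089050293), 89.99234771728516)
[6.12606665e-03 5.77292439e-02 4.73471485e+01]
scene 0.92 [223.5, 207.0] 3587 [ 4.18794951 13.08377766 15.30856954] ((471.62908935546875, -167.42884826660156), (62.722984313964844, 224.507080078125), 7.462924957275391)
[-0.08071169 -0.01340823 12.31636522]
```

View pics/bat_scene.png

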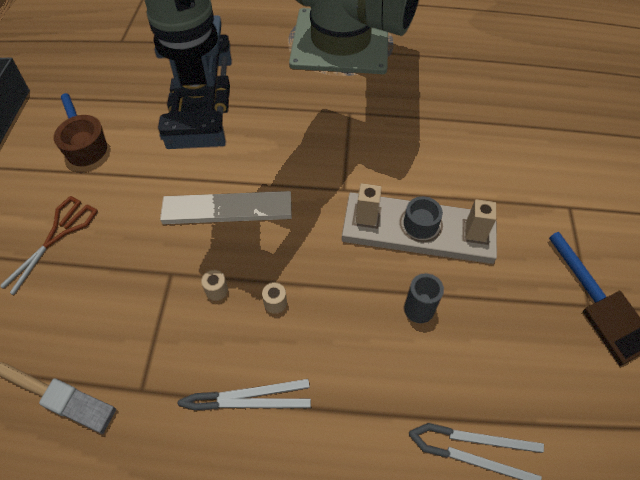

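The scene view shows the bat still on the table at (223,207), apparently unmoved, and the fingers shut above it. I lifted before the grip force had built up. I'll retry with a longer wait.

send_rows --targets '[[[0,0,0,0,0,0,-1],[0,0,0,0,0,0,-1],[0,0,0,0,0,0,-1],[0,0,0,0,0,0,-1],[0,0,0,0,0,0,-1],[0,0,0,0,0,0,-1],[0,0,0,0,0,0,-1],[0,0,0,0,0,0,-1],[0,0,0,0,0,0,-1],[0,0,0,0,0,0,-1]]]'

```text
time_s: 22.1
ee_pos: [475.6, -165.0, 143.8]
ee_rot: [180.0, 0.0, 97.8]
force: [0.5, -0.7, 0.1]
gripper_width: 77.6
gripper_force: 0.0
```

```bash
python3 - <<'E'
from h import *
P=pose('scene'); im,d=optics.grab_frame('scene'); p=cloud(P,d,np.ones(d.shape,bool))
q=p[(abs(p[:,2]-14)<3)&(np.hypot(p[:,0]-475,p[:,1]+165)<130)]; print(env.state()['gripper_width'],cv2.minAreaRect(np.ascontiguousarray(q[:,:2],dtype=np.float32)))
E
```

```text
81.38118859919867 ((475.9095153808594, -165.07412719726562), (53.7078971862793, 218.95240783691406), 7.548558712005615)
```

send_rows --targets '[[[0,0,0,0,0,-0.2,-1],[0,0,0,0,0,-0.2,-1],[0,0,0,0,0,-0.2,-1],[0,0,0,0,0,-0.08,-1],[0,0,0,0,0,-0.029,-1],[0,0,0,0,0,0,-1],[0,0,0,0,0,0,1],[0,0,0,0,0,0,1],[0,0,0,0,0,0,1],[0,0,0,0,0,0,1],[0,0,0,0,0,0,1],[0,0,0,0,0,0,1]]]' --grip_force 35

```text
time_s: 23.35
ee_pos: [475.7, -165.0, 2.2]
ee_rot: [180.0, 0.0, 97.8]
force: [-0.4, -0.6, 0.0]
gripper_width: 46.1
gripper_force: 0.0
```

send_rows --targets '[[[0,0,0,0,0,0,1],[0,0,0,0,0,0,1],[0,0,0,0,0,0,1],[0,0,0,0,0,0,1]]]'

```text
time_s: 23.75
ee_pos: [475.6, -165.0, 1.9]
ee_rot: [180.0, -0.0, 97.8]
force: [-0.6, 0.2, 0.0]
gripper_width: 14.0
gripper_force: 0.0
```

```bash
python3 - <<'E'
from h import *
a=optics.grab_frame('scene')[0][60:260,100:340]; b=optics.grab_frame('wrist')[0]
im=np.vstack([cv2.resize(a,(480,400),interpolation=cv2.INTER_CUBIC)]); im=np.hstack([im[:, :400],cv2.resize(b,(400,300))[:,:].repeat(1,0) if 0 else np.vstack([cv2.resize(b,(400,300)),np.zeros((100,400,3),np.uint8)])])
save('batz',im); print(env.state())
E
```

```text
{'time_s': 23.85, 'qpos': array([-2.04465729e+01,  2.34449403e+01,  1.13226022e+02,  4.86711882e-03,
        4.33259767e+01, -2.82491611e+01]), 'qvel': array([0.06894467, 0.02836871, 0.03467736, 0.08398268, 0.01344985,
       0.04895012]), 'effort': array([-5.79902244e-04, -3.87536716e+01, -1.59456736e+01,  3.50530213e-02,
        6.87806471e-02,  2.12153268e-04]), 'ee_pos': array([ 475.60304328, -165.01971281,    1.95249317]), 'ee_rot': array([ 1.79995723e+02, -1.49347315e-03,  9.77990477e+01]), 'force': array([-0.12688443, -0.20029871, -0.12535403]), 'torque': array([-0.127032  ,  0.02242898,  0.02833895]), 'gripper_force': 0.0, 'gripper_width': 6.306252443565092}
```

View pics/batz.png

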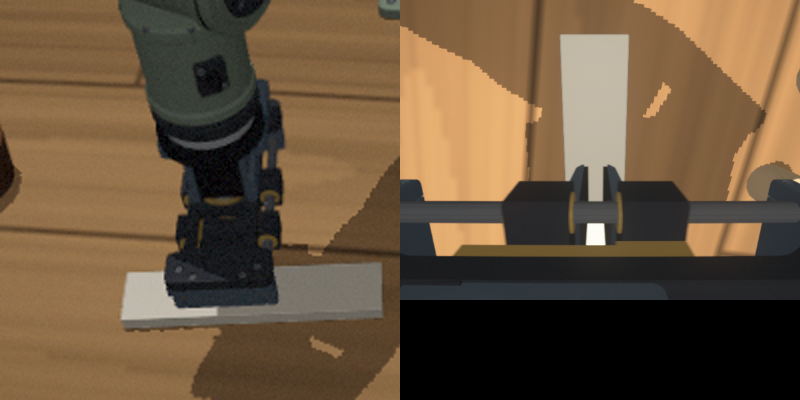

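The fingers shut over the bat without touching it: in the wrist view they are at (578–612,170), with the bat running beneath. I'll measure the tip height from the wrist depth.

```bash
python3 - <<'E'
from h import *
P=pose('wrist'); im,d=optics.grab_frame('wrist'); p=cloud(P,d,np.ones(d.shape,bool))
i,R,t=P; v,u=np.nonzero(d>0)
for rr in (250,258,264,268,272,280,300,330):
    print(rr,[(c,np.round(p[(v==rr)&(u==c)],0).tolist(),im[rr,c].tolist()) for c in (270,278,284,290,312,334,340,348)])
E
```

```text
250 [(270, [[453.0, -148.0, 15.0]], [189, 180, 162]), (278, [[457.0, -148.0, 15.0]], [189, 181, 162]), (284, [[460.0, -147.0, 15.0]], [190, 181, 163]), (290, [[463.0, -146.0, 16.0]], [191, 181, 163]), (312, [[474.0, -145.0, 15.0]], [190, 182, 163]), (334, [[485.0, -144.0, 15.0]], [191, 182, 164]), (340, [[488.0, -143.0, 16.0]], [191, 182, 163]), (348, [[492.0, -143.0, 15.0]], [190, 181, 163])]
258 [(270, [[453.0, -152.0, 16.0]], [190, 181, 162]), (278, [[457.0, -152.0, 14.0]], [190, 182, 163]), (284, [[460.0, -151.0, 15.0]], [189, 182, 164]), (290, [[463.0, -151.0, 15.0]], [190, 180, 162]), (312, [[474.0, -149.0, 15.0]], [190, 181, 162]), (334, [[485.0, -148.0, 15.0]], [189, 181, 162]), (340, [[488.0, -147.0, 16.0]], [190, 182, 163]), (348, [[492.0, -147.0, 15.0]], [190, 182, 162])]
264 [(270, [[453.0, -155.0, 15.0]], [190, 181, 163]), (278, [[457.0, -155.0, 15.0]], [190, 181, 162]), (284, [[460.0, -154.0, 15.0]], [190, 181, 163]), (290, [[463.0, -154.0, 15.0]], [185, 177, 160]), (312, [[475.0, -153.0, 15.0]], [191, 182, 164]), (334, [[486.0, -151.0, 15.0]], [172, 165, 149]), (340, [
[... 1319 characters left out ...]
0, -128.0, 118.0]], [40, 39, 38]), (284, [[465.0, -128.0, 119.0]], [42, 43, 43]), (290, [[466.0, -149.0, 71.0]], [55, 60, 63]), (312, [[477.0, -172.0, 15.0]], [188, 179, 161]), (334, [[482.0, -146.0, 72.0]], [57, 62, 66]), (340, [[478.0, -126.0, 119.0]], [46, 48, 49]), (348, [[480.0, -126.0, 118.0]], [41, 40, 39])]
330 [(270, [[463.0, -130.0, 130.0]], [42, 42, 43]), (278, [[465.0, -129.0, 130.0]], [49, 46, 41]), (284, [[466.0, -131.0, 126.0]], [122, 100, 61]), (290, [[467.0, -133.0, 122.0]], [71, 71, 71]), (312, [[472.0, -132.0, 123.0]], [71, 71, 71]), (334, [[477.0, -132.0, 123.0]], [69, 69, 69]), (340, [[478.0, -130.0, 125.0]], [112, 94, 63]), (348, [[479.0, -127.0, 131.0]], [41, 39, 40])]
```

At TCP z = 2 the finger tips show at z ≈ 33, so they end about 30 mm short of the nominal TCP. That also explains the shallow rim grip on the low mould. I'll open, then go lower in small steps while watching the force.

send_rows --targets '[[[0,0,0,0,0,0,-1],[0,0,0,0,0,0,-1],[0,0,0,0,0,0,-1],[0,0,0,0,0,0,-1],[0,0,0,0,0,0,-1],[0,0,0,0,0,0,-1],[0,0,0,0,0,0,-1],[0,0,0,0,0,0,-1],[0,0,0,0,0,0,-1],[0,0,0,0,0,0,-1],[0,0,0,0,0,0,-1]]]'

```text
time_s: 25.0
ee_pos: [475.6, -165.0, 2.0]
ee_rot: [180.0, 0.0, 97.8]
force: [-1.3, 0.5, -0.0]
gripper_width: 87.6
gripper_force: 0.0
```

send_rows --targets '[[[0,0,0,0,0,-0.025,-1],[0,0,0,0,0,-0.025,-1],[0,0,0,0,0,-0.02,-1],[0,0,0,0,0,0,-1],[0,0,0,0,0,0,-1]]]'

```text
time_s: 25.5
ee_pos: [475.5, -165.0, -12.2]
ee_rot: [-180.0, -0.0, 97.8]
force: [0.0, -0.7, -0.5]
gripper_width: 91.5
gripper_force: 0.0
```

```bash
python3 - <<'E'
from h import *
s=env.state(); print(s['ee_pos'],s['force'],s['gripper_width'])
P=pose('wrist'); im,d=optics.grab_frame('wrist'); save('w4',im); p=cloud(P,d,np.ones(d.shape,bool))
T=Ro.from_euler('xyz',s['ee_rot'],degrees=True).as_matrix(); q=(p-s['ee_pos'])@T
f=q[(abs(abs(q[:,1])-50)<9)&(abs(q[:,0])<18)&(q[:,2]>-90)]
ok=f+0; w=ok@T.T+s['ee_pos']
print(len(w),np.histogram(w[:,2],bins=np.arange(-12,60,4)))
E
```

```text
[ 475.49237302 -164.9944892   -12.24775385] [ 0.04804235 -0.65120762 -0.48283887] 91.5459866160026
11330 (array([   0,    0,   41, 2426,    0,    0,  173,  346,  358,  365,  376,
        391,  406,  421,  468,  514,  563]), array([-12,  -8,  -4,   0,   4,   8,  12,  16,  20,  24,  28,  32,  36,
        40,  44,  48,  52,  56]))
```

View pics/w4.png

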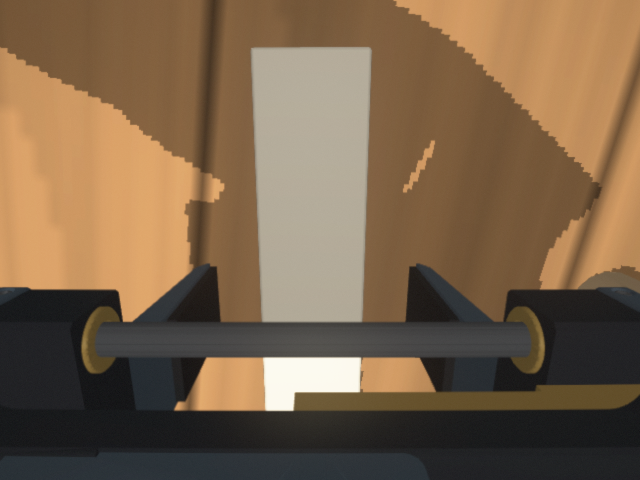

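The wrist view shows the fingers at (215,270) and (410,270) straddling the bat at columns 263–362, with the tips at z ≈ 14. Going 11 mm lower.

send_rows --targets '[[[0,0,0,0,0,-0.02,-1],[0,0,0,0,0,-0.02,-1],[0,0,0,0,0,-0.015,-1],[0,0,0,0,0,0,-1]]]'

```text
time_s: 25.95
ee_pos: [475.1, -164.9, -23.6]
ee_rot: [-179.9, -0.0, 97.8]
force: [0.1, -1.4, -0.0]
gripper_width: 91.1
gripper_force: 0.0
```

send_rows --targets '[[[0,0,0,0,0,0,1],[0,0,0,0,0,0,1],[0,0,0,0,0,0,1],[0,0,0,0,0,0,1],[0,0,0,0,0,0,1],[0,0,0,0,0,0,1],[0,0,0,0,0,0,1],[0,0,0,0,0,0,1],[0,0,0,0,0,0,1],[0,0,0,0,0,0,1]]]' --grip_force 40

```text
time_s: 26.95
ee_pos: [475.5, -165.0, -23.0]
ee_rot: [-180.0, -0.0, 97.8]
force: [-1.6, 0.4, 2.7]
gripper_width: 49.7
gripper_force: 40.0
```

send_rows --targets '[[[0,0,0,0,0,0.05,1],[0,0,0,0,0,0.1,1],[0,0,0,0,0,0.15,1],[0,0,0,0,0,0.2,1],[0,0,0,0,0,0.2,1],[0,0,0,0,0,0.1,1],[0,0,0,0,0,0,1],[0,0,0,0,0,0,1],[0,0,0,0,0,0,1]]]'

```text
time_s: 27.85
ee_pos: [474.1, -164.4, 135.1]
ee_rot: [-179.8, -0.1, 97.8]
force: [0.5, -1.1, -4.5]
gripper_width: 49.7
gripper_force: 40.0
```

```bash
python3 - <<'E'
from h import *
s=env.state(); print(s['ee_pos'],s['force'],s['gripper_width'])
P=pose('wrist'); im,d=optics.grab_frame('wrist'); p=cloud(P,d,np.ones(d.shape,bool))
T=Ro.from_euler('xyz',s['ee_rot'],degrees=True).as_matrix(); q=(p-s['ee_pos'])@T
f=q[(abs(q[:,1])<22)&(q[:,2]>-45)&(q[:,2]<0)]; A=np.c_[f[:,:2],np.ones(len(f))]
print(len(f),f.min(0),f.max(0),np.linalg.lstsq(A,f[:,2],rcond=None)[0])
E
```

```text
[ 474.14502791 -164.44257149  135.11899377] [ 0.51998295 -1.115468   -4.5299045 ] 49.73710030578143
32912 [-45.15637285 -21.99929662 -40.94114119] [111.07199592  21.9997361  -35.78131976] [ 6.72034845e-04 -3.17278378e-04 -3.82316311e+01]
```

send_rows --targets '[[[0,0,-0.0156,0.0073,0.181,0,1],[0,0,-0.0156,0.0073,0.181,0,1],[0,0,-0.0156,0.0073,0.181,0,1],[0,0,-0.0156,0.0073,0.181,0,1],[0,0,-0.0156,0.0073,0.181,0,1],[0,0,-0.0156,0.0073,0.181,0,1],[0,0,-0.0156,0.0073,0.181,0,1],[0,0,-0.0156,0.0073,0.181,0,1],[0,0,-0.0156,0.0073,0.181,0,1],[0,0,0,0,0,0,1],[0,0,0,0,0,0,1],[0,0,0,0,0,0,1]]]'

```text
time_s: 29.1
ee_pos: [488.1, 159.9, 136.0]
ee_rot: [-179.9, 0.1, 85.1]
force: [-0.1, 0.4, -3.3]
gripper_width: 49.8
gripper_force: 40.0
```

send_rows --targets '[[[0,0,0,0,0,-0.1,1],[0,0,0,0,0,-0.15,1],[0,0,0,0,0,-0.08,1],[0,0,0,0,0,-0.03,1],[0,0,0,0,0,-0.01,1],[0,0,0,0,0,0,1],[0,0,0,0,0,0,1],[0,0,0,0,0,-0.005,1],[0,0,0,0,0,0,1],[0,0,0,0,0,0,1]]]'

```text
time_s: 30.1
ee_pos: [488.8, 160.9, 62.3]
ee_rot: [180.0, -0.0, 85.2]
force: [-0.6, 0.6, -3.2]
gripper_width: 49.7
gripper_force: 40.0
```

send_rows --targets '[[[0,0,0,0,0,-0.005,1],[0,0,0,0,0,0,1],[0,0,0,0,0,0,1]]]'

```text
time_s: 30.4
ee_pos: [488.9, 160.9, 62.0]
ee_rot: [180.0, -0.0, 85.2]
force: [-0.9, -1.2, 4.8]
gripper_width: 49.6
gripper_force: 40.0
```

```bash
python3 - <<'E'
from h import *
s=env.state(); print(s['ee_pos'],s['force'],s['gripper_width'])
for cam in ('top','scene'):
    P=pose(cam); im,d=optics.grab_frame(cam); p=cloud(P,d,np.ones(d.shape,bool)); save('b2_'+cam,im)
    q=p[(abs(p[:,2]-99)<4)&(np.hypot(p[:,0]-489,p[:,1]-161)<125)]; print(cam,len(q),q[:,2].mean(), cv2.minAreaRect(np.ascontiguousarray(q[:,:2],dtype=np.float32)))
E
```

```text
[488.89925138 160.91438038  61.99911517] [-0.94266843 -1.21696653  4.83490046] 49.60150023389022
top 1273 99.2498413413342 ((484.3767395019531, 100.3495864868164), (98.73464965820312, 50.142852783203125), 85.34558868408203)
scene 2331 98.18819093804355 ((493.67303466796875, 160.4464874267578), (219.07301330566406, 62.677635192871094), 85.0628890991211)
```

View pics/b2_scene.png

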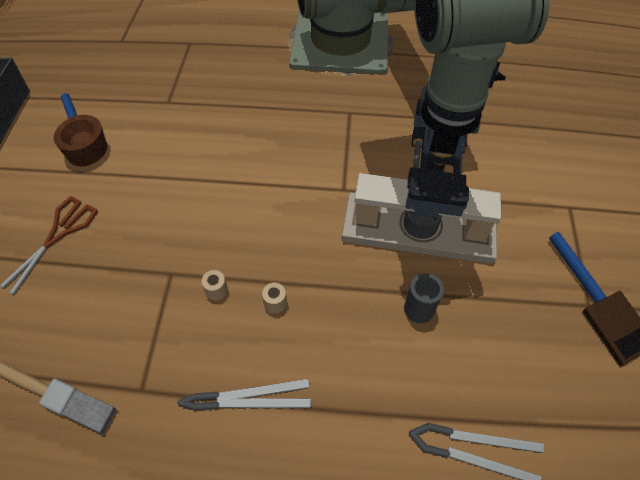

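The scene view shows the bat centred at (428,205), resting on both posts, with a slight upward contact force. Release it and rise.

send_rows --targets '[[[0,0,0,0,0,0,-1],[0,0,0,0,0,0,-1],[0,0,0,0,0,0,-1],[0,0,0,0,0,0,-1],[0,0,0,0,0,0,-1],[0,0,0,0,0,0.03,-1],[0,0,0,0,0,0.1,-1],[0,0,0,0,0,0.2,-1],[0,0,0,0,0,0.2,-1],[0,0,0,0,0,0.02,-1]]]'

```text
time_s: 31.5
ee_pos: [492.1, 161.8, 176.6]
ee_rot: [179.4, -0.2, 85.2]
force: [1.0, 0.3, 0.5]
gripper_width: 91.8
gripper_force: 0.0
```

send_rows --targets '[[[0,0,0,0.18,0,0,-1],[0,0,0,0.18,0,0,-1],[0,0,0,0.18,0,0,-1],[0,0,0,0.18,0,0,-1],[0,0,0,0,0,0,-1],[0,0,0,0,0,0,-1],[0,0,0,0,0,0,-1]]]'

```text
time_s: 32.2
ee_pos: [631.5, 160.7, 170.7]
ee_rot: [-179.9, 0.0, 85.2]
force: [-0.4, -1.1, -0.7]
gripper_width: 91.0
gripper_force: 0.0
```

```bash
python3 - <<'E'
from h import *
s=env.state(); print(s['time_s'],s['ee_pos'],s['force'],s['gripper_width'])
for cam in ('top','scene'):
    P=pose(cam); im,d=optics.grab_frame(cam); p=cloud(P,d,np.ones(d.shape,bool)); save('b3_'+cam,im)
    q=p[(abs(p[:,2]-99)<3)&(np.hypot(p[:,0]-489,p[:,1]-161)<118)&(p[:,0]<530)]; print(cam,len(q),q[:,2].mean(), cv2.minAreaRect(np.ascontiguousarray(q[:,:2],dtype=np.float32)))
P=pose('wrist'); im,d=optics.grab_frame('wrist'); p=cloud(P,d,np.ones(d.shape,bool)); save('w5',im)
q=p[(abs(p[:,2]-70)<4)&(np.hypot(p[:,0]-632,p[:,1]-160)<40)]; print(len(q), cv2.minAreaRect(np.ascontiguousarray(q[:,:2],dtype=np.float32)))
E
```

```text
32.2 [631.52769782 160.73299369 170.67152825] [-0.42765282 -1.06326552 -0.69650737] 91.02581759114511
top 1086 99.25963158721316 ((483.8356018066406, 93.06350708007812), (83.67243957519531, 49.95762634277344), 85.28083038330078)
scene 2412 98.24432763834967 ((489.447265625, 161.00656127929688), (219.3428955078125, 52.29164505004883), 85.18302154541016)
1380 ((632.9839477539062, 161.79727172851562), (46.94602966308594, 47.06084442138672), 87.72344970703125)
```

View pics/b3_top.png

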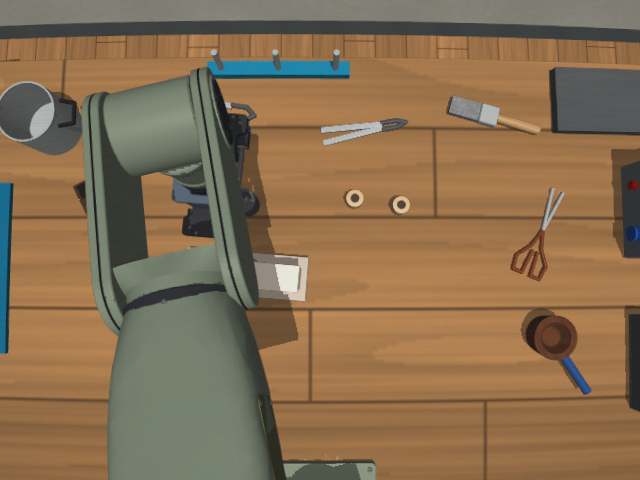

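The top view has the arm covering the stack, but the scene camera puts the bat at (489.4,161.0) with yaw −4.8°, seated at the right height. The tall mould is at (632.9,161). Grip it.

send_rows --targets '[[[0,0,0,0,0,-0.2,-1],[0,0,0,0,0,-0.2,-1],[0,0,0,0,0,-0.2,-1],[0,0,0,0,0,-0.2,-1],[0,0,0,0,0,-0.08,-1],[0,0,0,0,0,0,-1],[0,0,0,0,0,0,-1]]]'

```text
time_s: 33.05
ee_pos: [633.1, 161.0, -4.1]
ee_rot: [179.9, -0.0, 85.2]
force: [-0.1, -0.1, 0.2]
gripper_width: 91.0
gripper_force: 0.0
```

send_rows --targets '[[[0,0,0,0,0,0,1],[0,0,0,0,0,0,1],[0,0,0,0,0,0,1],[0,0,0,0,0,0,1],[0,0,0,0,0,0,1],[0,0,0,0,0,0,1],[0,0,0,0,0,0,1],[0,0,0,0,0,0,1],[0,0,0,0,0,0,1],[0,0,0,0,0,0,1],[0,0,0,0,0,0,1]]]' --grip_force 40

```text
time_s: 34.15
ee_pos: [632.4, 160.8, -4.9]
ee_rot: [-180.0, 0.0, 85.2]
force: [-3.4, 0.3, 3.7]
gripper_width: 47.4
gripper_force: 40.0
```

send_rows --targets '[[[0,0,0,0,0,0.1,1],[0,0,0,0,0,0.2,1],[0,0,0,0,0,0.2,1],[0,0,0,0,0,0.2,1],[0,0,0,0,0,0,1],[0,0,0,-0.12,0,0,1],[0,0,0,-0.15,0,0,1],[0,0,0,-0.15,0,0,1],[0,0,0,-0.15,0,0,1],[0,0,0,-0.148,0,0,1],[0,0,0,0,0,0,1],[0,0,0,0,0,0,1]]]'

```text
time_s: 35.35
ee_pos: [488.4, 160.6, 133.5]
ee_rot: [-179.9, 0.0, 85.2]
force: [0.4, -0.4, -4.2]
gripper_width: 48.0
gripper_force: 40.0
```

send_rows --targets '[[[0,0,0,0,0,-0.1,1],[0,0,0,0,0,-0.06,1],[0,0,0,0,0,-0.025,1],[0,0,0,0,0,-0.01,1],[0,0,0,0,0,0,1],[0,0,0,0,0,0,1]]]'

```text
time_s: 35.95
ee_pos: [489.7, 160.9, 96.4]
ee_rot: [179.9, -0.0, 85.2]
force: [-0.1, 0.2, -4.5]
gripper_width: 47.4
gripper_force: 40.0
```

send_rows --targets '[[[0,0,0,0,0,-0.005,1],[0,0,0,0,0,-0.005,1],[0,0,0,0,0,0,1],[0,0,0,0,0,0,1]]]'

```text
time_s: 36.35
ee_pos: [489.2, 160.8, 94.1]
ee_rot: [180.0, -0.0, 85.2]
force: [0.5, -0.1, -4.3]
gripper_width: 47.5
gripper_force: 40.0
```

send_rows --targets '[[[0,0,0,0,0,-0.004,1],[0,0,0,0,0,0,1],[0,0,0,0,0,0,1]]]'

```text
time_s: 36.65
ee_pos: [489.2, 160.8, 94.0]
ee_rot: [180.0, -0.0, 85.2]
force: [-3.4, -1.3, 5.2]
gripper_width: 47.5
gripper_force: 40.0
```

Contact made. Release, rise and move clear.

send_rows --targets '[[[0,0,0,0,0,0,-1],[0,0,0,0,0,0,-1],[0,0,0,0,0,0,-1],[0,0,0,0,0,0,-1],[0,0,0,0,0,0,-1],[0,0,0,0,0,0.03,-1],[0,0,0,0,0,0.1,-1],[0,0,0,0,0,0.2,-1],[0,0,0,0,0,0.2,-1],[0,0,0,0,0,0.1,-1],[0,0,0,0,0,0,-1]]]'

```text
time_s: 37.75
ee_pos: [491.2, 161.4, 222.9]
ee_rot: [179.6, -0.2, 85.2]
force: [-0.4, -0.6, -0.8]
gripper_width: 91.3
gripper_force: 0.0
```

send_rows --targets '[[[0,0,0,0,-0.15,0,-1],[0,0,0,0,-0.2,0,-1],[0,0,0,0,-0.2,0,-1],[0,0,0,0,-0.2,0,-1],[0,0,0,0,-0.2,0,-1],[0,0,0,0,-0.2,0,-1],[0,0,0,0,-0.2,0,-1],[0,0,0,0,-0.2,0,-1],[0,0,0,0,0,0,-1],[0,0,0,0,0,0,-1],[0,0,0,0,0,0,-1]]]'

```text
time_s: 38.85
ee_pos: [488.7, -148.2, 218.4]
ee_rot: [-179.9, -0.1, 85.2]
force: [0.2, -0.0, -0.2]
gripper_width: 91.0
gripper_force: 0.0
```

```bash
python3 - <<'E'
from h import *
s=env.state(); print(s['time_s'],s['ee_pos'],s['force'])
for cam in ('top','scene'):
    P=pose(cam); im,d=optics.grab_frame(cam); p=cloud(P,d,np.ones(d.shape,bool)); save('f_'+cam,im)
    for h,r in((99,118),(169,40)):
        q=p[(abs(p[:,2]-h)<4)&(np.hypot(p[:,0]-489,p[:,1]-161)<r)]; print(cam,len(q),q[:,2].mean(), cv2.minAreaRect(np.ascontiguousarray(q[:,:2],dtype=np.float32)))
E
```

```text
38.85 [ 488.66485025 -148.19722747  218.37414555] [ 0.20548171 -0.04917791 -0.17967794]
top 2428 99.20514324946542 ((489.5538024902344, 160.86021423339844), (219.97586059570312, 50.24238967895508), 85.23816680908203)
top 295 169.0102528557668 ((489.2216796875, 160.00308227539062), (45.08076858520508, 46.064056396484375), 46.19639205932617)
scene 3222 98.21452659074328 ((489.4377136230469, 161.021728515625), (219.57005310058594, 53.60675811767578), 84.94164276123047)
scene 382 167.79510668674968 ((489.0890808105469, 160.1620635986328), (47.37641906738281, 47.74546813964844), 63.269779205322266)
```

View pics/f_scene.png

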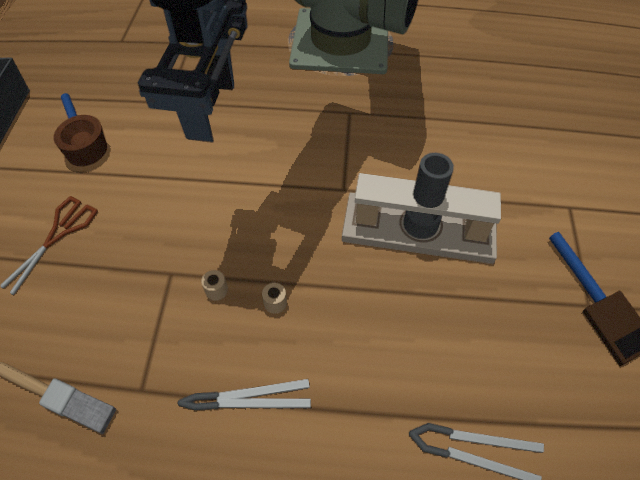

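The scene view shows the finished stack at (428,205) with the tall mould upright at (433,180). The short posts at (214,285) and (274,298) have not moved, and the arm is clear.

```bash
python3 -c "
from workcell import env
print(env.job_done())"
```

```text
the job is handed in; nothing more can be done
None
```

The job is handed in at about 39 s: posts, low mould, bat and tall mould all measured within about 2 mm of their targets, everything was released, and the two short posts look unmoved; the hand-in call returned no verdict.

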